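Hold the sewing caddy up off the order file

ROBOT

A 7-joint arm with a two-finger parallel gripper is mounted at the origin on a cart in front of the work surface, level with it; the furniture and walls round the work are solid. World frame = base frame: x ahead of the robot, y to its left, z up, the work surface at z = 0. Lengths are in m, angles in rad, forces in N, time in s.
With the tool pointing down it reaches from about 0.425 to 0.875 m from the base axis. Payload 9.9 kg.
Tool frame: the origin (TCP) lies midway between the tips of the shut fingers; the grasp point (between the pads) lies 19 mm behind it (robot.tcp_to_grasp is the distance from the TCP to the grasp point, in m); z points along the fingers, y is the line along which they close (so a half turn about z gives the same grasp; the last joint's range is limited). The gripper opens to 85 mm and grips with 20 to 120 N. Pads are 22 mm wide; open, the fingers measure 114 mm over their backs; the gripper's body (76 mm by 85 mm) begins 54 mm behind the grasp point. The pads swing forward as they close: fully open they stand 13 mm farther back than shut.
Start: joints at [-1.371, 0.576, 0.025, 1.437, -0.015, 1.129, -0.057], TCP at [0.189, 0.648, 0.231] pointing down, gripper open.
Joint ranges: [-2.76, 2.76], [-0.34, 2.15], [-1.52, 1.57], [0.19, 2.46], [-1.09, 4.23], [0.17, 1.99], [-2.82, 2.82]. Speed limits (rad/s): [2.22, 2.22, 3.01, 3.01, 3.14, 3.14, 3.14].

INTERFACE

Orientations are given as a unit quaternion [x, y, z, w].
In Python, from bench import sensors, camera, camera_model, ticket, robot gives the robot as it stands.
- The arm moves only by the shell command python3 -m pendant 'ROWS' [FORCE]. ROWS is JSON, a list of rows, each an object with "delta_pos": the shift along the world's x, y, z in mm, a list of three; "delta_rot": the turn, a rotation vector about the world's x, y, z in rad, a list of three; "fingers": the opening in per cent of the stroke, from 0 (shut) to 100 (fully open). A call has 1 to 12 rows; each row shifts and turns the commanded pose from where the row before left it; what a row does not reach is not made up. A row lasts 1/8 s, in which the tool goes at most 62.5 mm and 10.7 degrees, less where a joint would pass 70% of its speed; a pose out of reach is approached as far as the arm can. A call with a gripper value outside its range is refused whole. The fingers move at their own pace and stop on an object; FORCE is the grip in N (left out, the last holds). Time passes only in rows, so rows that do not move let the fingers close. It gives the time, the measured TCP pose, the force, the opening and the grip force at its end, in the units of the state.
- sensors.observe(): the state, without advancing time (a new reading comes with each control period).
- camera(name): name is "scene" or "top" or "wrist"; returns the picture (420x560x3 uint8, red, green, blue); there is no depth.
- camera_model(name): a dict with "fx", "fy", "cx", "cy" (pixels), "D" ([k1, k2, p1, p2, k3] as OpenCV has them; the pictures are not rectified), "world_from_camera" (4x4, takes a point from camera to world coordinates); the wrist camera has in their place "T_tool_cam" (4x4, takes a point from camera to tool coordinates, whose origin is the TCP and whose axes are the flange's). Camera axes: x right, y down, z forward; pixel columns grow to the right and rows downward; lengths in m; the calibration is good to about 2 mm. A picture is of the moment at which its call begins: read the wrist's pose just before it. camera_model takes no time and is no camera call.
- ticket.job_done(): hands the job in; it is judged then, once.
The state is a dict: "time": time; "q": joint angles; "dq": joint speeds; "joint_efforts": joint torques, N m; "tool_pos": TCP position; "orientation": TCP orientation; "wrist_force": force on the tool from outside, world axes, zero at the start; "ft_torque": the same for the moment, N m; "finger_gap": opening from 0.0 (shut) to 1.0 (fully open); "gripper_force": force on a finger pad.
Only numpy, scipy, OpenCV 4.12 (cv2) and the standard library are available. Lean on these libraries where they do the work, as an engineer would, in place of code of your own. Each camera call takes 0.05 s, during which the arm holds its last target. There are 200 camera calls.

TASK

The green file I need is under the white sewing caddy: take the caddy by the middle of its blue spring-loaded handle, draw the handle up to its stop, then lift the caddy level, with everything still in it, until its underside is at least 10 cm above the file. Keep it there, steady and level, and finish still holding it in the air, so that I can take the file away. Do not tip the caddy, and leave the other things on the desk where they are.

Things in the scene. Friction and masses are not known exactly. Their poses are not given: they have to be found in the camera images.
- caddy: white open tray with a blue rim, 200 mm (its x) by 160 mm (its y), walls 40 mm high, four cells; its origin is the centre of its underside, z up. It stands loose on the file. With its contents it weighs about 0.6 to 0.8 kg. A low wall runs along its x through the middle (52 mm high) with two round sleeves at x = +-45 mm (61 mm high), out of which the handle slides upward. The cells beside the wall hold loose things up to 49 mm above the underside
- caddy_grip (a point): centre of the blue handle bar with black ribs: bar 110 mm long (along the caddy's x), 14 mm thick (along its y), 18 mm high, on two thin steel rods. With the handle down the bar's centre is 85 mm above the caddy's underside, right above its middle; it moves up with the handle. The point's axes are those of the caddy
- caddy_handle (a joint): how far the handle is drawn up out of the caddy, in m: 0 down, 0.040 at the stop. A spring draws it back down (0.6 N at the bottom, 1.8 N at the stop, plus its own 0.5 N weight), so it drops back when let go; the caddy is heavier than this pull, so it stays standing until the handle reaches the stop and then hangs from it
- file: green lever-arch file lying flat under the caddy, 305 x 251 mm, 33 mm thick (its top is 33 mm above the desk top); it stays in place. Origin at the centre of its underside
- button_tin: round tin with teal lid, 63 mm across, 32 mm high, loose in a cell of the caddy; origin at the centre of its underside
- tape_roll: rolled yellow tailor's tape, 52 mm across, 16 mm high, loose in a cell of the caddy; origin at its underside
- spool_blue: blue thread spool, 32 mm across, 40 mm high, loose in a cell of the caddy; origin at its underside
- spool_green: green thread spool, 32 mm across, 44 mm high, loose in a cell of the caddy; origin at its underside
- thread_cone: dark blue thread cone standing on the desk, 57 mm across, 112 mm high; origin at its underside; bystander
- stapler: red and black stapler, 146 mm long, 36 mm wide, 54 mm high; origin at its underside; bystander
- glue_stick: white and orange glue stick standing on the desk, 26 mm across, 89 mm high; origin at its underside; bystander
- call_bell: silver counter bell, 68 mm across, 55 mm high; origin at its underside; bystander
Things that resemble listed ones, but are neither listed nor needed, are in the scene too. Several things have the shape of the button_tin; the one meant has the colours described above.

How it is judged:
By the outcome, as a careful person would: the job done as asked, in the order asked, and still so for the second after the job is handed in, while the arm keeps its last pose, push and grip.
It also fails if it takes over 35 s, if anything falls off the work surface, if the arm or the gripper's body presses on something with over 40 N, if the wrist force passes 120 N, or if a joint passes its speed limit or range.

## Working session

There is one attempt and no reset: what is moved stays moved. The work goes in short steps, Python scripts to look and compute and a shell command to move; the robot and the scene stay as the last step left them, time stands still between calls to the robot, and variables do not carry over. Pictures are saved under pics/ and viewed, at most 10 in all, crops included, and the job is handed in when it is done.

```bash
mkdir -p pics; ls
cat > look.py <<'E'
import cv2,sys
from bench import camera
for n in sys.argv[2:]:
    cv2.imwrite(f'pics/{sys.argv[1]}_{n}.png',cv2.cvtColor(camera(n),cv2.COLOR_RGB2BGR))
E
python3 look.py a scene top; python3 -c "
from bench import sensors,camera_model
print(sensors.observe());print(camera_model('top'))"
```

```text
pics
{'time': 0.1, 'q': array([-1.37082899,  0.57645764,  0.02485359,  1.4377878 , -0.01500526,
        1.12901556, -0.05649964]), 'dq': array([-0.00127717, -0.00225946, -0.00114909, -0.00236691, -0.00079065,
        0.00284216,  0.00013377]), 'joint_efforts': array([ 6.70438007e-03, -7.67297173e+01,  2.25799240e+00, -2.86600542e+01,
        1.58347597e-02,  8.64730129e-03,  1.43839065e-05]), 'tool_pos': array([0.18886656, 0.64762938, 0.23053535]), 'orientation': array([ 1.41395266e-01,  9.89952943e-01, -7.38723156e-04, -6.79104691e-05]), 'wrist_force': array([ 0.09469934,  0.41972234, -0.11339935]), 'ft_torque': array([-0.05879571, -0.04374115,  0.02420031]), 'gripper_force': 0.0, 'finger_gap': 0.9994899228072089}
{'fx': 509.58497318671755, 'fy': 509.58497318671755, 'cx': 274.00785614795853, 'cy': 210.20085118818395, 'D': array([-0.08837998,  0.        ,  0.        ,  0.        ,  0.        ]), 'world_from_camera': array([[ 0.08247124, -0.9679718 ,  0.23712672,  0.23126571],
       [-0.99658664, -0.08098163,  0.01603282, -0.22045501],
       [ 0.00368359, -0.23763957, -0.97134642,  1.34898798],
       [ 0.        ,  0.        ,  0.        ,  1.        ]])}
```

View pics/a_top.png

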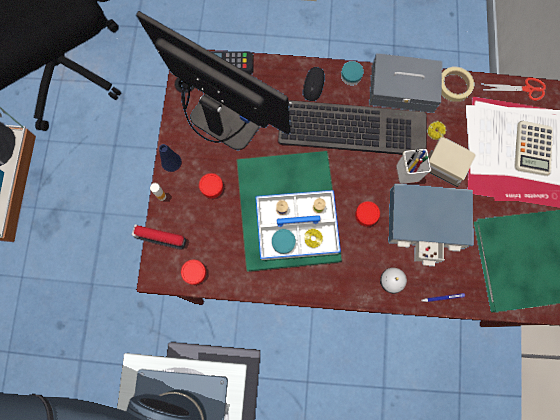

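View pics/a_scene.png

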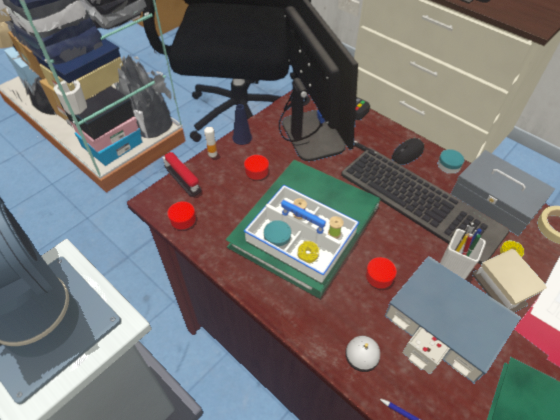

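The top view shows the caddy's rim corners at about (257,197), (334,192), (340,256), (262,261). The blue bar runs from (277,222) to (321,219). The monitor stands up and to the left of it.

```bash
cat > geo.py <<'E'
import cv2,numpy as np
from bench import camera_model
def pix2world(name,px,z,T=None):
    m=camera_model(name); T=m['world_from_camera'] if T is None else T
    K=np.array([[m['fx'],0,m['cx']],[0,m['fy'],m['cy']],[0,0,1]])
    u=cv2.undistortPoints(np.array(px,float).reshape(-1,1,2),K,m['D']).reshape(-1,2)
    d=np.c_[u,np.ones(len(u))]@T[:3,:3].T; o=T[:3,3]
    return o+d*((z-o[2])/d[:,2])[:,None]
E
python3 - <<'E'
import cv2,numpy as np
from geo import *
np.set_printoptions(precision=4,suppress=True)
im=cv2.imread('pics/a_top.png'); h=cv2.cvtColor(im,cv2.COLOR_BGR2HSV)
mk=cv2.inRange(h,(100,150,120),(120,255,255)); sub=np.zeros_like(mk); sub[205:232,268:328]=mk[205:232,268:328]
ys,xs=np.nonzero(sub); r=cv2.minAreaRect(np.c_[xs,ys].astype(np.float32)); print(len(xs),r)
b=pix2world('top',cv2.boxPoints(r),.127); print('bar',b[:,:2].tolist(),b.mean(0))
c=pix2world('top',[(257,197),(334,192),(340,256),(262,261)],.073); print('rim',c,c.mean(0))
print(np.linalg.norm(c-np.roll(c,1,0),axis=1))
for n,p,z in [('stapler',(160,236),.05),('redtinL',(211,185),.03),('redtinN',(193,272),.03),('redR',(368,213),.03),('monR',(288,130),.1),('cone',(170,155),.1)]: print(n,pix2world('top',[p],z))
E
```

```text
234 ((298.04486083984375, 220.2620849609375), (7.45769739151001, 42.33857727050781), 86.633544921875)
bar [[0.5109948176657997, -0.208451268965168], [0.5259295142316966, -0.31178205520844227], [0.5072674647862637, -0.31401725028848787], [0.492425327372057, -0.21104201808230127]] [ 0.5092 -0.2613  0.127 ]
rim [[ 0.5742 -0.1525  0.073 ]
 [ 0.6044 -0.3511  0.073 ]
 [ 0.4378 -0.3755  0.073 ]
 [ 0.409  -0.1801  0.073 ]] [ 0.5064 -0.2648  0.073 ]
[0.1675 0.2009 0.1684 0.1975]
stapler [[0.4548 0.0909 0.05  ]]
redtinL [[ 0.6089 -0.0234  0.03  ]]
redtinN [[ 0.3712 -0.0028  0.03  ]]
redR [[ 0.5665 -0.4495  0.03  ]]
monR [[ 0.7557 -0.2186  0.1   ]]
cone [[0.661  0.0821 0.1   ]]
```

```bash
python3 -m pendant '[{"delta_pos":[33,-50,6],"delta_rot":[0,0,-0.095],"fingers":100},{"delta_pos":[33,-50,6],"delta_rot":[0,0,-0.095],"fingers":100},{"delta_pos":[33,-50,6],"delta_rot":[0,0,-0.095],"fingers":100},{"delta_pos":[33,-50,6],"delta_rot":[0,0,-0.095],"fingers":100},{"delta_pos":[33,-50,6],"delta_rot":[0,0,-0.095],"fingers":100},{"delta_pos":[33,-50,6],"delta_rot":[0,0,-0.095],"fingers":100},{"delta_pos":[33,-50,6],"delta_rot":[0,0,-0.095],"fingers":100},{"delta_pos":[33,-50,6],"delta_rot":[0,0,-0.095],"fingers":100}]'
```

```text
time: 1.1
tool_pos: [0.4536, 0.2463, 0.2794]
orientation: [0.5, 0.866, -0.0, -0.0]
wrist_force: [0.6, 0.9, -0.6]
finger_gap: 0.998
gripper_force: 0.0
```

```bash
python3 -m pendant '[{"delta_pos":[5,-51,0],"delta_rot":[0,0,-0.0375],"fingers":100},{"delta_pos":[5,-51,0],"delta_rot":[0,0,-0.0375],"fingers":100},{"delta_pos":[5,-51,0],"delta_rot":[0,0,-0.0375],"fingers":100},{"delta_pos":[5,-51,0],"delta_rot":[0,0,-0.0375],"fingers":100},{"delta_pos":[5,-51,0],"delta_rot":[0,0,-0.0375],"fingers":100},{"delta_pos":[6,-51,0],"delta_rot":[0,0,-0.0375],"fingers":100},{"delta_pos":[6,-51,0],"delta_rot":[0,0,-0.0375],"fingers":100},{"delta_pos":[6,-51,0],"delta_rot":[0,0,-0.0375],"fingers":100},{"delta_pos":[6,-51,0],"delta_rot":[0,0,-0.0375],"fingers":100},{"delta_pos":[5,-50,0],"delta_rot":[0,0,-0.0375],"fingers":100},{"delta_pos":[0,0,0],"delta_rot":[0,0,0],"fingers":100}]'
python3 - <<'E'
import cv2,numpy as np
from bench import sensors,camera,camera_model
s=sensors.observe(); np.savez('w1',p=s['tool_pos'],q=s['orientation'])
cv2.imwrite('pics/w1.png',cv2.cvtColor(camera('wrist'),cv2.COLOR_RGB2BGR))
print(camera_model('wrist')['T_tool_cam'])
E
```

```text
time: 2.48
tool_pos: [0.5058, -0.2654, 0.2789]
orientation: [0.654, 0.757, -0.001, 0.0]
wrist_force: [0.0, 0.6, -0.0]
finger_gap: 1.003
gripper_force: 0.0
[[-1.71235068e-04 -9.55897785e-01 -2.93699499e-01  7.49961162e-02]
 [ 9.99999276e-01 -5.13428508e-04  1.08801762e-03 -2.78347574e-04]
 [-1.19082733e-03 -2.93699100e-01  9.55897181e-01 -1.41616752e-01]
 [ 0.00000000e+00  0.00000000e+00  0.00000000e+00  1.00000000e+00]]
```

View pics/w1.png

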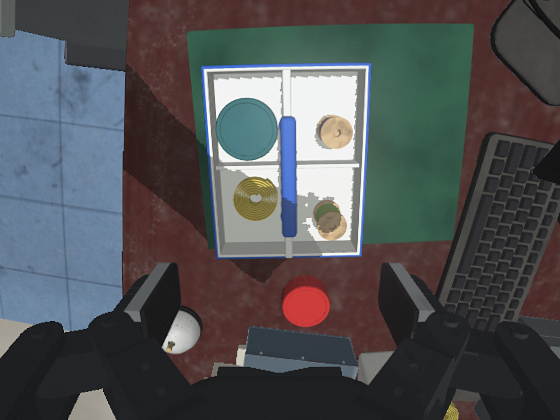

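The wrist view shows the bar nearly straight up the image, from (288,117) to (289,237). The rim corners are at (203,67), (370,65), (362,255), (217,257).

Run:
```python
import cv2,numpy as np
from geo import *
from scipy.spatial.transform import Rotation as R
np.set_printoptions(precision=4,suppress=True)
w=np.load('w1.npz'); T=np.eye(4); T[:3,:3]=R.from_quat(w['q']).as_matrix(); T[:3,3]=w['p']
print(w['p'],T[:3,1],np.degrees(np.arctan2(T[1,1],T[0,1])))
T=T@camera_model('wrist')['T_tool_cam']
im=cv2.imread('pics/w1.png'); h=cv2.cvtColor(im,cv2.COLOR_BGR2HSV)
mk=cv2.inRange(h,(100,130,80),(125,255,255)); s=np.zeros_like(mk); s[105:246,277:302]=mk[105:246,277:302]
ys,xs=np.nonzero(s); r=cv2.minAreaRect(np.c_[xs,ys].astype(np.float32)); print(r)
b=pix2world('wrist',cv2.boxPoints(r),.127,T); print('bar',b,b.mean(0))
f=np.polyfit(ys,xs,1); l=pix2world('wrist',[(np.polyval(f,y),y) for y in (117,237)],.127,T); d=l[1]-l[0]
print(l,np.linalg.norm(d),np.degrees(np.arctan2(d[1],d[0]))+90)
c=pix2world('wrist',[(203,67),(370,65),(362,255),(217,257)],.073,T); print(c,c.mean(0),np.linalg.norm(c-np.roll(c,1,0),axis=1))
for i in(0,1):
    e=c[(3,2)[i]]-c[(0,1)[i]]; print(np.degrees(np.arctan2(e[1],e[0]))+90)
```

```text
[ 0.5058 -0.2654  0.2789] [ 0.9894  0.145  -0.0015] 8.334701424523832
((287.0, 176.5), (119.0, 16.0), 90.0)
bar [[ 0.4971 -0.2073  0.127 ]
 [ 0.5102 -0.2054  0.127 ]
 [ 0.527  -0.3105  0.127 ]
 [ 0.5125 -0.3126  0.127 ]] [ 0.5117 -0.259   0.127 ]
[[ 0.5042 -0.2063  0.127 ]
 [ 0.5216 -0.3123  0.127 ]] 0.10745215775176617 9.369405640558881
[[ 0.419  -0.174   0.073 ]
 [ 0.5762 -0.149   0.073 ]
 [ 0.6105 -0.3444  0.073 ]
 [ 0.4512 -0.3701  0.073 ]] [ 0.5142 -0.2594  0.073 ] [0.1987 0.1592 0.1985 0.1613]
9.326551408933625
9.929580839531127
```

```bash
python3 -m pendant '[{"delta_pos":[3,3,-30],"delta_rot":[0,0,0.009],"fingers":100},{"delta_pos":[3,2,-30],"delta_rot":[0,0,0.01],"fingers":100},{"delta_pos":[0,0,-30],"delta_rot":[0,0,0],"fingers":100},{"delta_pos":[0,0,-30],"delta_rot":[0,0,0],"fingers":100},{"delta_pos":[0,0,-20],"delta_rot":[0,0,0],"fingers":100},{"delta_pos":[0,0,-20],"delta_rot":[0,0,0],"fingers":100},{"delta_pos":[0,0,-18],"delta_rot":[0,0,0],"fingers":100},{"delta_pos":[0,0,0],"delta_rot":[0,0,0],"fingers":100}]' 
python3 look.py b wrist
```

```text
time: 3.52
tool_pos: [0.5125, -0.254, 0.1002]
orientation: [0.643, 0.766, -0.0, -0.002]
wrist_force: [-0.6, -0.1, 0.7]
finger_gap: 1.004
gripper_force: 0.0
```

View pics/b_wrist.png

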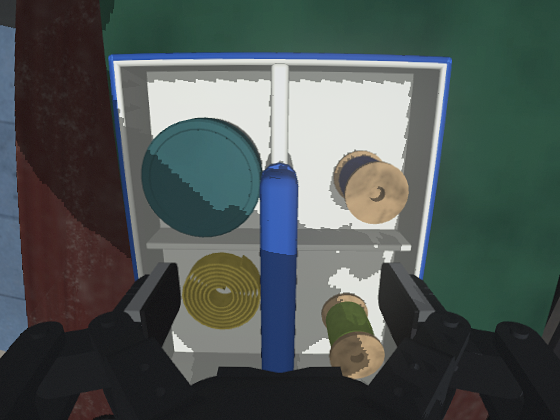

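The open fingers straddle the bar, whose centreline is at column 279 and far end at about (279,166). The TCP reads about 5 mm off along the bar, so I'll check that against the bar's end.

Run:
```python
import numpy as np
from geo import *
from bench import sensors
from scipy.spatial.transform import Rotation as R
s=sensors.observe(); T=np.eye(4); T[:3,:3]=R.from_quat(s['orientation']).as_matrix(); T[:3,3]=s['tool_pos']
print(T[:3,:3].round(4),s['tool_pos'],s['q'].round(2))
e=pix2world('wrist',[(279.5,172),(279.5,165),(278,250)],.127,T@camera_model('wrist')['T_tool_cam'])
print((e-T[:3,3])@T[:3,:3],e, e[1]+.055*np.array([np.sin(np.radians(9.5)),-np.cos(np.radians(9.5)),0]))
```

```text
[[-1.717e-01  9.852e-01 -1.000e-03]
 [ 9.852e-01  1.717e-01  1.100e-03]
 [ 1.200e-03 -8.000e-04 -1.000e+00]] [ 0.51296007 -0.25462934  0.10114611] [ 0.1   0.62  0.43  1.88 -0.37  0.73  0.92]
[[ 5.03272425e-02  1.25505793e-05 -2.57924622e-02]
 [ 5.27526734e-02  1.20720403e-05 -2.57894994e-02]
 [ 2.12087760e-02 -5.31103605e-04 -2.58275784e-02]] [[ 0.50435871 -0.20507457  0.127     ]
 [ 0.50394184 -0.20268523  0.127     ]
 [ 0.50882219 -0.23385407  0.127     ]] [ 0.51301946 -0.25693094  0.127     ]
```

```bash
python3 -m pendant '[{"delta_pos":[0.5,-3,-2],"delta_rot":[0,0,-0.008],"fingers":100},{"delta_pos":[0,0,0],"delta_rot":[0,0,0],"fingers":50},{"delta_pos":[0,0,0],"delta_rot":[0,0,0],"fingers":30},{"delta_pos":[0,0,0],"delta_rot":[0,0,0],"fingers":0},{"delta_pos":[0,0,0],"delta_rot":[0,0,0],"fingers":0},{"delta_pos":[0,0,0],"delta_rot":[0,0,0],"fingers":0},{"delta_pos":[0,0,0],"delta_rot":[0,0,0],"fingers":0},{"delta_pos":[0,0,0],"delta_rot":[0,0,0],"fingers":0}]' 80
```

```text
time: 4.58
tool_pos: [0.5134, -0.259, 0.0994]
orientation: [0.647, 0.762, 0.0, -0.0]
wrist_force: [-2.5, 0.4, 5.2]
finger_gap: 0.152
gripper_force: 78.1
```

```bash
python3 -m pendant '[{"delta_pos":[0,0,4],"delta_rot":[0,0,0],"fingers":0},{"delta_pos":[0,0,5],"delta_rot":[0,0,0],"fingers":0},{"delta_pos":[0,0,5],"delta_rot":[0,0,0],"fingers":0},{"delta_pos":[0,0,5],"delta_rot":[0,0,0],"fingers":0},{"delta_pos":[0,0,5],"delta_rot":[0,0,0],"fingers":0},{"delta_pos":[0,0,5],"delta_rot":[0,0,0],"fingers":0},{"delta_pos":[0,0,4],"delta_rot":[0,0,0],"fingers":0},{"delta_pos":[0,0,0],"delta_rot":[0,0,0],"fingers":0},{"delta_pos":[0,0,0],"delta_rot":[0,0,0],"fingers":0}]'
python3 look.py c scene wrist; python3 -c "
import cv2,numpy as np
a=cv2.imread('pics/c_scene.png')[120:320,190:420];b=cv2.imread('pics/c_wrist.png')
cv2.imwrite('pics/c.png',np.hstack([cv2.resize(a,(400,348)),cv2.resize(b,(400,348))]))
from bench import sensors
print(sensors.observe()['ft_torque'])"
```

```text
time: 5.7
tool_pos: [0.5135, -0.259, 0.1322]
orientation: [0.647, 0.762, -0.0, -0.0]
wrist_force: [-0.9, -1.2, -1.5]
finger_gap: 0.149
gripper_force: 78.0
[-0.06932158  0.17264122  0.0371279 ]
```

View pics/c.png

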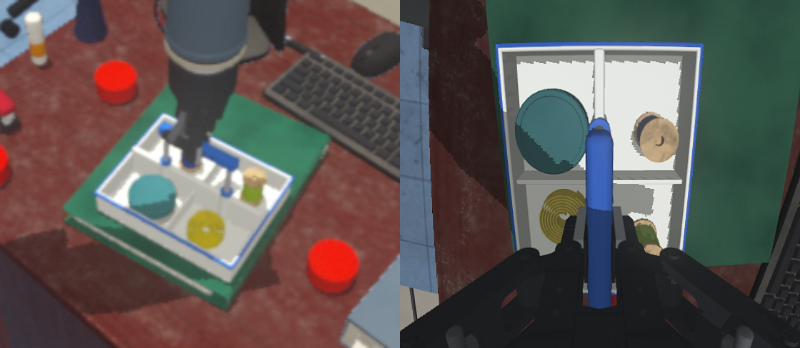

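The bar is held at its middle and the handle is partly drawn. The caddy is still flat on the file with all its contents. Next I'll pass the stop slowly.

```bash
python3 -m pendant '[{"delta_pos":[0,0,2],"delta_rot":[0,0,0],"fingers":0},{"delta_pos":[0,0,2],"delta_rot":[0,0,0],"fingers":0},{"delta_pos":[0,0,2],"delta_rot":[0,0,0],"fingers":0},{"delta_pos":[0,0,2],"delta_rot":[0,0,0],"fingers":0},{"delta_pos":[0,0,2],"delta_rot":[0,0,0],"fingers":0},{"delta_pos":[0,0,2],"delta_rot":[0,0,0],"fingers":0},{"delta_pos":[0,0,2],"delta_rot":[0,0,0],"fingers":0},{"delta_pos":[0,0,3],"delta_rot":[0,0,0],"fingers":0},{"delta_pos":[0,0,3],"delta_rot":[0,0,0],"fingers":0},{"delta_pos":[0,0,0],"delta_rot":[0,0,0],"fingers":0},{"delta_pos":[0,0,0],"delta_rot":[0,0,0],"fingers":0}]'
python3 look.py d scene wrist; python3 -c "
import cv2,numpy as np
a=cv2.imread('pics/d_scene.png')[120:320,190:420];b=cv2.imread('pics/d_wrist.png')
cv2.imwrite('pics/d.png',np.hstack([cv2.resize(a,(400,348)),cv2.resize(b,(400,348))]))
from bench import sensors
print(sensors.observe()['ft_torque'])"
```

```text
time: 7.18
tool_pos: [0.5135, -0.2589, 0.1523]
orientation: [0.647, 0.762, 0.0, -0.0]
wrist_force: [-0.3, -0.1, -6.6]
finger_gap: 0.15
gripper_force: 77.9
[ 0.05678945  0.00356439 -0.03620774]
```

View pics/d.png

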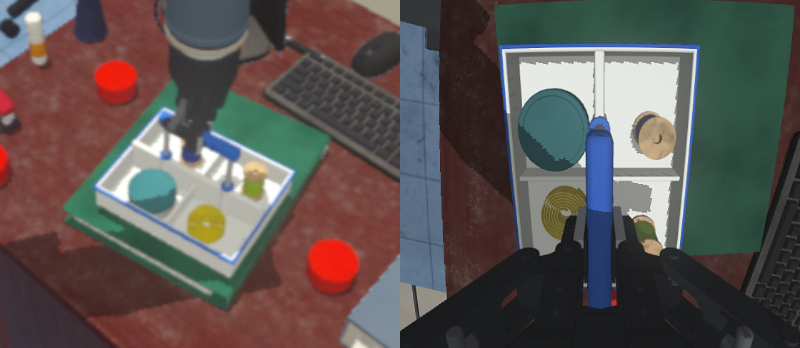

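The caddy hangs clear of the file (6.6 N, the right weight). It looks level and its contents are in place, so I'll lift it the rest of the way.

```bash
python3 -m pendant '[{"delta_pos":[0,0,4],"delta_rot":[0,0,0],"fingers":0},{"delta_pos":[0,0,8],"delta_rot":[0,0,0],"fingers":0},{"delta_pos":[0,0,11],"delta_rot":[0,0,0],"fingers":0},{"delta_pos":[0,0,13],"delta_rot":[0,0,0],"fingers":0},{"delta_pos":[0,0,14],"delta_rot":[0,0,0],"fingers":0},{"delta_pos":[0,0,14],"delta_rot":[0,0,0],"fingers":0},{"delta_pos":[0,0,14],"delta_rot":[0,0,0],"fingers":0},{"delta_pos":[0,0,13],"delta_rot":[0,0,0],"fingers":0},{"delta_pos":[0,0,11],"delta_rot":[0,0,0],"fingers":0},{"delta_pos":[0,0,8],"delta_rot":[0,0,0],"fingers":0},{"delta_pos":[0,0,5],"delta_rot":[0,0,0],"fingers":0},{"delta_pos":[0,0,2],"delta_rot":[0,0,0],"fingers":0}]'
python3 -m pendant '[{"delta_pos":[0,0,0],"delta_rot":[0,0,0],"fingers":0},{"delta_pos":[0,0,0],"delta_rot":[0,0,0],"fingers":0},{"delta_pos":[0,0,0],"delta_rot":[0,0,0],"fingers":0},{"delta_pos":[0,0,0],"delta_rot":[0,0,0],"fingers":0}]'
python3 look.py e scene wrist; python3 -c "
import cv2,numpy as np
a=cv2.imread('pics/e_scene.png');b=cv2.imread('pics/e_wrist.png')
cv2.imwrite('pics/e.png',np.hstack([cv2.resize(a,(400,300)),cv2.resize(b,(400,300))]))"
```

```text
time: 8.78
tool_pos: [0.5135, -0.259, 0.2694]
orientation: [0.647, 0.762, -0.0, -0.0]
wrist_force: [0.5, -0.3, -6.7]
finger_gap: 0.149
gripper_force: 78.0
time: 9.28
tool_pos: [0.5134, -0.259, 0.2692]
orientation: [0.647, 0.762, -0.0, -0.0]
wrist_force: [-0.2, 0.3, -7.2]
finger_gap: 0.148
gripper_force: 78.1
```

View pics/e.png

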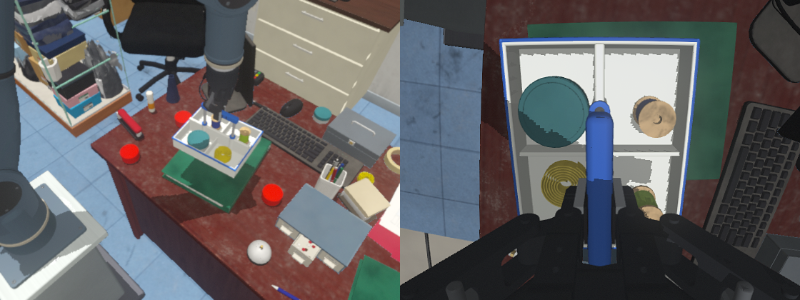

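The caddy hangs level about 13 cm above the file, with all its contents in. Nothing else has moved and the forces are steady.

```bash
python3 -c "
from bench import ticket
print(ticket.job_done())"
```

```text
the job is handed in; nothing more can be done
None
```

The job is handed in: the arm is holding the caddy by the middle of its fully drawn handle, level and steady about 13 cm above the green file, with everything still in it and nothing else moved.

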